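Refit the push-in knob of the warming plate

TASK

Refit the control of the small warming plate: seat the brass collar, flange down, flat in the round recess around the upright steel shaft and let go of it, then turn the black knob so that its flat-sided hole matches the D-shaped shaft (white pointer the same way as the red mark on the shaft) and push it fully home. Finish while still gripping the knob and keeping it pressed in against the shaft's spring, most of the way down its 8 mm travel: do not let go. Leave the other things on the table where they are.

Things in the scene. Friction and masses are not known exactly. Their poses are not given: they have to be found in the camera images.
- warmer: small grey warming plate, fixed to the table, housing 130 (x) x 200 (y) x 45 mm high; origin under its centre, x and y along its sides. Its flat top is at 45 mm; a dark heating disc (104 wide, 4 high) lies on the top centred 40 mm towards -y, the control recess is centred 55 mm towards +y.
- pocket (a point): centre of the floor of the round control recess in the top of the warming plate: 57 mm wide, 6 mm deep (floor 39 mm above the table). The shaft stands up through this point.
- shaft_tip (a point): centre of the top end of the upright steel D-shaft: 16 mm diameter with one flat, which lies 5 mm from the axis on this frame's +x side; last 3 mm tapered. Tip stands 44 mm above the recess floor (38 mm above the top of the plate) when not pressed. A red line on the tip and a red stripe on the flat show the flat's side; the shaft is stiff to turn (0.12 N m).
- shaft_push (a joint): how far the shaft is pushed down into the plate, m: 0 free, 0.008 at the hard stop; spring force 4 N at 0 growing to 8 N at the stop. It springs back when let go.
- shaft_turn (a joint): angle of the shaft about its vertical axis relative to the warming plate, rad, counter-clockwise from above; at 0 the flat faces the plate's +x side. It stays where it is.
- collar: loose brass collar, 80 g, lying flange down: flange 54 mm wide and 6 mm thick, on it a round neck 34 mm wide up to 18 mm total height, open bore 24 mm right through; origin at the centre of its underside, z up. Grip the neck. Flange fits the recess with 1.5 mm all round and ends flush with the top of the plate.
- knob: loose black knob, 50 g, skirt down: skirt 44 mm wide 8 high, hub 28 wide up to 20, then a finger bar 12 thick (y), 40 long (x), up to 40. Origin at the centre of its underside, z up; +x is where the white pointer line on the bar points. Below, a blind D-hole 18 wide, 16 deep, its flat 6 mm from the axis on the +x side. Fully home, the origin lies 16 mm below shaft_tip, 10 mm above the collar.
- counter_bell: brass counter bell, 85 wide, 55 tall, a bystander: do not disturb; sizes in mm, origin at the centre of its underside
- stand_spare1: small black price card on a clear stand, 96 tall, a bystander: do not disturb; sizes in mm, origin at the centre of its underside
- ware_tin9: fruit tin, 76 wide, 58 tall, a bystander: do not disturb; sizes in mm, origin at the centre of its underside
- ramekin: blue-grey ramekin, 77 wide, 42 tall, a bystander: do not disturb; sizes in mm, origin at the centre of its underside
- butter: wrapped yellow block, 73x102x37, a bystander: do not disturb; sizes in mm, origin at the centre of its underside
- pen: dark grey chalk pen, 18x136x18, lying, a bystander: do not disturb; sizes in mm, origin at the centre of its underside
Not all that is in view belongs to the job. Of the things like the collar, leave any that is green; of the rest the larger one is meant.

How it is judged:
On the way, in this order (a step that is already met when the one before it is completed fails the run):
1. the collar lies flat on the floor of the recess, released (z of collar in the frame of pocket below 0.0015 m and horizontal distance between collar and pocket below 0.0035 m and angle between collar's own z axis and vertical below 0.05 rad and contact force between the fingers and collar below 0.1 N), for 0.2 s.
2. the knob is fully home on the shaft (z of knob in the frame of shaft_tip below -0.0135 m and horizontal distance between knob and shaft_tip below 0.0025 m and angle between the x axis of knob and the x axis of shaft_tip, either way round below 0.25 rad and angle between knob's own z axis and vertical below 0.08 rad), for 0.1 s.
At the end, for the whole second after the job is handed in: collar flat in the recess (within 1.5 mm of its floor, 3.5 mm of centre); knob home on the shaft (within 2.5 mm of full depth and of the axis, pointer within 0.25 rad of the flat); the fingers still hold the knob, at rest, shaft pressed in more than 4 of its 8 mm (all of step 2 and z of collar in the frame of pocket below 0.0015 m and horizontal distance between collar and pocket below 0.0035 m and angle between collar's own z axis and vertical below 0.05 rad and value of joint shaft_push above 0.004 m and contact force between the fingers and knob above 1 N and linear speed of knob below 0.02 m/s and contact force between the arm and collar below 0.1 N); the arm keeps its last pose, push and grip.
It fails at once if a bystander is moved more than 30 mm (distance of any of counter_bell, stand_spare1, ware_tin9, ramekin, butter, pen from where it was at the start of the episode above 0.03 m).
It also fails if it takes over 51 s, if anything falls off the work surface, if the arm or the gripper's body presses on something with over 40 N, if the wrist force passes 120 N, or if a joint passes its speed limit or range.

ROBOT

A 7-joint arm with a two-finger parallel gripper is mounted at the origin on a cart in front of the work surface, level with it; the furniture and walls round the work are solid. World frame = base frame: x ahead of the robot, y to its left, z up, the work surface at z = 0. Lengths are in m, angles in rad, forces in N, time in s.
With the tool pointing down it reaches from about 0.35 to 0.9 m from the base axis. Payload 8.1 kg.
Tool frame: the origin (TCP) lies on the front face of the gripper's body, between the roots of the fingers; the fingertips stand 66 mm ahead of it and the grasp point (between the pads) lies 47 mm ahead of it (arm.finger_overhang is the distance from the TCP to the fingertips, in m); z points along the fingers, y is the line along which they close (so a half turn about z gives the same grasp; the last joint's range is limited). The gripper opens to 92 mm and grips with 3 to 60 N. Pads are 19 mm wide; open, the fingers measure 130 mm over their backs; the gripper's body (75 mm by 190 mm) begins 47 mm behind the grasp point.
Start: joints at [-1.205, 0.434, 0.025, 1.573, -0.012, 1.134, -0.075], TCP at [0.282, 0.558, 0.292] pointing down, gripper open.
Joint ranges: [-2.62, 2.62], [-0.44, 2.09], [-1.27, 1.32], [0.08, 2.57], [-1.32, 4.46], [0.12, 2], [-2.74, 2.74]. Speed limits (rad/s): [2.22, 2.22, 3.01, 3.01, 3.14, 3.14, 3.14].

INTERFACE

Orientations are given as a rotation vector (axis times angle).
In Python, from cell import readout, cams, workorder, spotter, arm gives the robot as it stands.
- The arm moves only by the shell command python3 -m creep FILE [FORCE], which reads ROWS from the file FILE. ROWS is a JSON list of rows, 1 to 10 of them, each of 5 numbers: dx, dy, dz in shares of the most that a row can go, 1 being 50 mm, then a turn about the tool's z in units of 0.2 rad, then the opening from 0.0 (shut) to 1.0 (fully open); each row shifts and turns the commanded pose from where the row before left it, along the tool's axes as they then stand; what a row does not reach is not made up. A row lasts 1/10 s, in which the tool goes at most 0.05 m and 0.15 rad, less where a joint would pass 70% of its speed; a pose out of reach is approached as far as the arm can. The fingers move at their own pace and stop on an object; FORCE is the grip in N (left out, the last holds). Time passes only in rows, so rows that do not move let the fingers close. It prints the time, the measured TCP pose, the force, the opening and the grip force at its end. Input that does not fit is refused with a message, and nothing moves.
- readout.observe(): the state, without advancing time (a new reading comes with each control period).
- cams.get_image(name): name is "scene" or "top" or "wrist"; returns a dict with "image" (480x640x3 uint8, blue, green, red), "fx", "fy", "cx", "cy" (pixels), "cam_to_world" (4x4, takes a point from camera to world coordinates); the wrist camera has in their place "mount" (4x4, takes a point from camera to tool coordinates, whose origin is the TCP and whose axes are the flange's). Camera axes: x right, y down, z forward; pixel columns grow to the right and rows downward; lengths in m; the calibration is good to about 2 mm. The wrist camera is an equidistant fisheye: a pixel r from the principal point sees the ray r / f radians off the axis. A picture is of the moment at which its call begins: read the wrist's pose just before it. There is no depth.
- workorder.sign_off(): hands the job in; it is judged then, once.
Trained networks look in a picture, given as the dict that the camera call returned (one of the last four; its "shot" number tells which), for a name from the list of things; names that differ only in an ending like _2 or _b are one class to them, and where a whole thing is asked for, a point or a joint stands for the part that bears it (a point fixed in the world has none). Each returns a list of dicts, best first, with "score" (0 to 1); they miss things now and then, are a little off and sometimes report something else, mostly with a low value. They report only what shows in the picture. A call takes as long as a camera call. They do not tell look-alikes from the thing itself.
- spotter.boxes_of(picture, name): "centre" ([x, y, z] in m, in the coordinates of the camera as it stood for that picture, good to about 4 mm: the middle of the surface that is visible of it).
The state is a dict: "clock": time; "joints": joint angles; "dq": joint speeds; "joint_efforts": joint torques, N m; "position": TCP position; "ee_rot": TCP orientation; "force": force on the tool from outside, world axes, zero at the start; "ft_torque": the same for the moment, N m; "width": opening from 0.0 (shut) to 1.0 (fully open); "gripper_force": force on a finger pad.
Only numpy, scipy, OpenCV 4.12 (cv2) and the standard library are available. Lean on these libraries where they do the work, as an engineer would, in place of code of your own. Each camera call takes 0.05 s, during which the arm holds its last target. There are 200 camera calls.

## Working session

There is one attempt and no reset: what is moved stays moved. The work goes in short steps, Python scripts to look and compute and a shell command to move; the robot and the scene stay as the last step left them, time stands still between calls to the robot, and variables do not carry over. Pictures are saved under pics/ and viewed, at most 14 in all, crops included, and the job is handed in when it is done.

```bash
mkdir -p pics; ls; cat > h.py <<'E'
import numpy as np, cv2
from scipy.spatial.transform import Rotation as R
from cell import readout, cams, workorder, spotter, arm
def shot(name):
    s=readout.observe(); p=cams.get_image(name)
    if name=='wrist':
        T=np.eye(4); T[:3,:3]=R.from_rotvec(s['ee_rot']).as_matrix(); T[:3,3]=s['position']
        p['c2w']=T@np.array(p['mount'])
    else: p['c2w']=np.array(p['cam_to_world'])
    return p
def find(p,name,n=4):
    return [(round(d['score'],2),np.round((p['c2w']@np.r_[d['centre'],1])[:3],4)) for d in spotter.boxes_of(p,name)[:n]]
def ray(p,u,v,fish=False):
    x,y=(u-p['cx'])/p['fx'],(v-p['cy'])/p['fy']
    if fish:
        r=np.hypot(x,y); d=np.array([x/r*np.sin(r),y/r*np.sin(r),np.cos(r)]) if r>0 else np.array([0,0,1.])
    else: d=np.array([x,y,1.])
    d=p['c2w'][:3,:3]@d; return p['c2w'][:3,3], d/np.linalg.norm(d)
def atz(p,u,v,z,fish=False):
    o,d=ray(p,u,v,fish); return o+d*(z-o[2])/d[2]
def proj(p,P,fish=False):
    q=(np.linalg.inv(p['c2w'])@np.r_[P,1])[:3]
    if fish:
        r=np.arctan2(np.hypot(q[0],q[1]),q[2]); h=np.hypot(q[0],q[1]); return np.array([p['cx']+p['fx']*r*q[0]/h,p['cy']+p['fy']*r*q[1]/h])
    return np.array([p['cx']+p['fx']*q[0]/q[2],p['cy']+p['fy']*q[1]/q[2]])
E
python3 - <<'E'
from h import *
for c in ['top','scene','wrist']:
    p=shot(c); cv2.imwrite(f'pics/{c}0.png',p['image'])
    print(c,p['c2w'][:3,3].round(3),p['fx'])
    for n in ['collar','knob','warmer','shaft_tip','pocket']+(['counter_bell','stand_spare1','ware_tin9','ramekin','butter','pen'] if c=='top' else []):
        try: 
            for s,q in find(p,n): print(n,s,q,proj(p,q,c=='wrist').round())
        except Exception as e: print(n,e)
s=readout.observe(); print(s['position'],R.from_rotvec(s['ee_rot']).as_matrix().round(3),s['clock'])
E
```

```text
pics
top [ 0.325 -0.075  1.406] 617.7484393892058
collar 0.85 [ 0.6581 -0.4196  0.0037] [452. 168.]
collar 0.64 [ 0.5608 -0.0026  0.0073] [273. 212.]
collar 0.56 [ 0.5893 -0.0939  0.0069] [312. 199.]
knob 0.64 [ 0.5725 -0.1934  0.016 ] [356. 205.]
warmer 0.59 [ 0.4872 -0.4359  0.0462] [467. 239.]
shaft_tip 0.38 [ 0.4765 -0.3804  0.0883] [447. 242.]
shaft_tip 0.3 [ 0.3974 -0.0541  0.0572] [296. 282.]
pocket 0.74 [ 0.4817 -0.4352  0.0408] [466. 242.]
pocket 0.19 [ 0.3224 -0.4657  0.0076] [479. 313.]
counter_bell 0.66 [ 0.2945 -0.3595  0.0358] [435. 327.]
stand_spare1 0.46 [0.2909 0.2503 0.0044] [161. 333.]
stand_spare1 0.24 [ 0.3244 -0.4622  0.0088] [478. 312.]
ware_tin9 0.86 [0.5894 0.1464 0.056 ] [204. 197.]
ware_tin9 0.33 [0.5198 0.282  0.0162] [147. 231.]
ramekin 0.79 [ 0.3238 -0.4657  0.0099] [479. 312.]
butter 0.76 [ 0.3999 -0.0529  0.0581] [296. 281.]
butter 0.23 [0.5884 0.1484 0.0582] [203. 197.]
pen 0.81 [0.5192 0.2765 0.0199] [149. 231.]
scene [-0.449  0.435  0.872] 471.988521378765
collar 0.66 [ 0.4553 -0.4628  0.0453] [424. 214.]
warmer 0.85 [ 0.4558 -0.462   0.0445] [423. 214.]
warmer 0.37 [ 0.2734 -0.3494  0.0353] [433. 260.]
pocket 0.96 [ 0.457  -0.4607  0.042 ] [423. 214.]
wrist [0.217 0.591 0.385] 371.64829954431775
pocket 0.55 [ 0.4664 -0.3515  0.0422] [  5. 472.]
[0.28240086 0.55755679 0.29224268] [[-0.892  0.452  0.   ]
 [ 0.452  0.892  0.   ]
 [ 0.     0.    -1.   ]] 1.2
```

```bash
python3 - <<'E'
import cv2,numpy as np
t=cv2.imread('pics/top0.png'); a=cv2.resize(t[140:365,120:520],(800,450),interpolation=3)
cv2.imwrite('pics/topcrop.png',a)
c=lambda u,v,h:cv2.resize(t[v-h:v+h,u-h:u+h],(400,300*4//3),interpolation=3)
E=np.vstack([np.hstack([c(273,212,20),c(312,199,20)])])
F=np.hstack([c(452,168,20),c(356,205,20)])
cv2.imwrite('pics/cand.png',cv2.resize(np.vstack([E,F]),(600,600)))
E
```

```text
(no output)
```

View pics/topcrop.png

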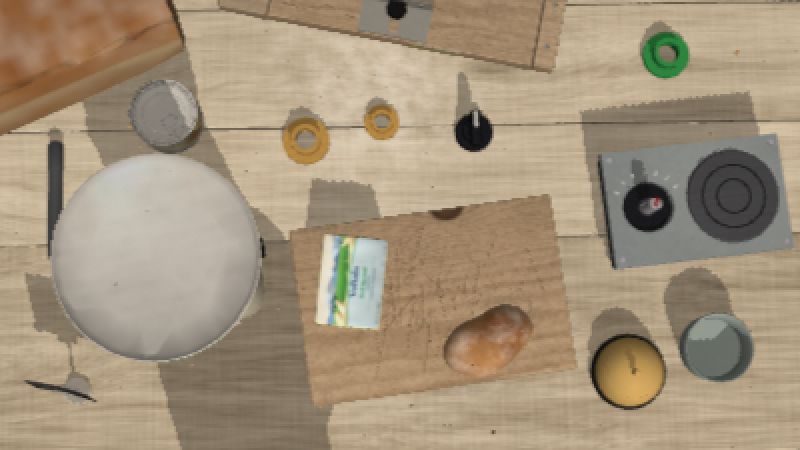

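View pics/cand.png

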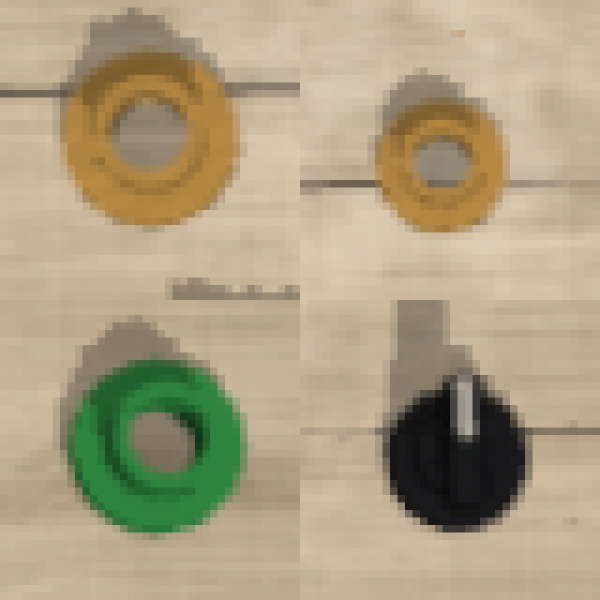

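Candidates (top0 px): large brass (273,212), small brass (312,199), green (452,168). The larger non-green one at (273,212) is the collar, and the crop confirms it. The knob is at (356,205) with its pointer near +x. The shaft is at (444,242), with the red mark pointing right. Next I check obstacle heights in the scene view.

View pics/scene0.png

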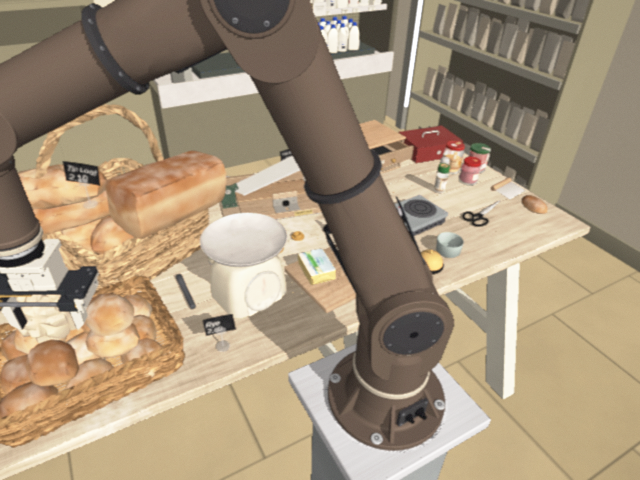

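```bash
python3 - <<'E'
from h import *
R0=R.from_rotvec(readout.observe()['ee_rot']).as_matrix();p=readout.observe()['position']
print(R0.T@(np.array([.5608,-.0026,.29])-p), readout.observe()['joints'])
E
```

```text
[-0.50148032 -0.37389737  0.00223369] [-1.20459741  0.43448438  0.02499299  1.57322268 -0.01161094  1.13401016
 -0.07509659]
```

Careful with the scale: shifts go in shares of 50 mm and turns go in units of 0.2 rad. That gives: -0.04 m is -0.8, -0.03 m is -0.6.

```bash
echo '[[0, 0, -0.8, 0, 1], [0, 0, -0.8, 0, 1], [-0.4, -0.3, -0.8, 0, 1], [-0.8, -0.6, 0, 0, 1], [-0.8, -0.6, 0, 0, 1], [-0.8, -0.6, 0, 0, 1], [-0.8, -0.6, 0, 0, 1], [-0.8, -0.6, 0, 0, 1], [-0.8, -0.6, 0, 0, 1], [-0.8, -0.6, 0, 0, 1]]' > mv.in && python3 -m creep mv.in 30 && echo '[[-0.8, -0.6, 0, 0, 1], [-0.8, -0.6, 0, 0, 0.8], [-0.8, -0.6, 0.8, 0, 0.8], [-0.8, -0.6, 0.8, 0, 0.8], [-0.8, -0.6, 0.8, 0, 0.8], [0, 0, 0.8, 0, 0.8]]' > mv.in && python3 -m creep mv.in 
python3 - <<'E'
from h import *
p=shot('wrist'); cv2.imwrite('pics/w1.png',p['image'])
s=readout.observe();print(s['position'],s['clock'])
for n in ['collar','knob','shaft_tip']:
    for q in find(p,n): print(n,q,proj(p,q[1],True).round())
E
```

```text
clock: 2.2
position: [0.4489, 0.2193, 0.4126]
ee_rot: [0.73, 3.055, 0.001]
force: [1.6, 0.1, -0.0]
width: 0.998
gripper_force: 0.0
clock: 2.8
position: [0.5467, 0.0204, 0.2786]
ee_rot: [0.74, 3.048, -0.002]
force: [0.2, 0.3, 0.1]
width: 0.796
gripper_force: 0.0
[0.54251809 0.02338086 0.27163838] 2.85
collar (0.86, array([ 0.5824, -0.0816,  0.0074])) [253. 283.]
collar (0.77, array([0.5644, 0.004 , 0.0071])) [316. 233.]
```

```bash
cat >> h.py <<'E'
def brass(p,P,h=45,fish=True,lo=(12,110,60),hi=(28,255,255)):
    "outline ellipse of brass blob nearest P"
    u,v=proj(p,P,fish); m=cv2.inRange(cv2.cvtColor(p['image'],cv2.COLOR_BGR2HSV),lo,hi)
    m=cv2.morphologyEx(m,cv2.MORPH_CLOSE,np.ones((3,3)))
    cs=[c for c in cv2.findContours(m,cv2.RETR_EXTERNAL,cv2.CHAIN_APPROX_NONE)[0] if len(c)>20]
    e=[cv2.fitEllipse(cv2.convexHull(c)) if len(cv2.convexHull(c))>5 else None for c in cs]
    return [x for x in e if x and np.hypot(x[0][0]-u,x[0][1]-v)<h]
E
echo '[[0, 0, 1, 0, 0.8], [0, 0, 1, 0, 0.8], [0, 0, 0, 0, 0.8], [0, 0, 0, 0, 0.8], [0, 0, 0, 0, 0.8]]' > mv.in && python3 -m creep mv.in >/dev/null
python3 - <<'E'
from h import *
p=shot('wrist'); cv2.imwrite('pics/w2.png',p['image'])
s=readout.observe();print(s['position'],s['clock'],R.from_rotvec(s['ee_rot']).as_matrix().round(3))
f=find(p,'collar'); print(f)
for sc,q in f:
    for e in brass(p,q): print(e,atz(p,*e[0],0.006,True))
E
```

```text
[0.54632666 0.02702119 0.18176646] 3.55 [[-0.892  0.451  0.005]
 [ 0.451  0.892  0.001]
 [-0.004  0.003 -1.   ]]
[(0.55, array([0.5636, 0.0043, 0.0034]))]
((301.539794921875, 270.90325927734375), (66.06018829345703, 68.9623031616211), 99.2079086303711) [0.56414143 0.00132829 0.006     ]
```

View pics/w2.png

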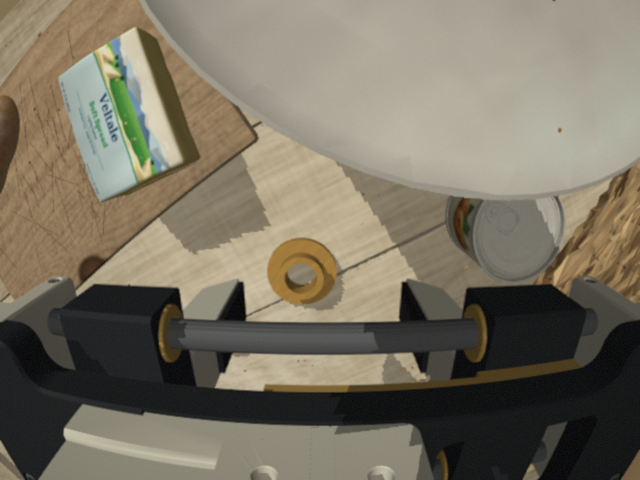

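```bash
python3 - <<'E'
from h import *
p=shot('wrist'); 
for z in (.15,.2): print([atz(p,u,v,z,True).round(3) for u,v in [(250,110),(330,160),(440,195),(520,198),(600,185)]])
t=shot('top'); g=cv2.imread('pics/top0.png'); print('top',[atz(t,198-52,268,z).round(3) for z in (.15,.2)],[atz(t,120+262/2,140+245/2,z).round(3) for z in (.15,.2)],[atz(t,198,140+78,z).round(3) for z in (.15,.2)])
# triangulate collar
o1,d1=ray(p,301.5,270.9,True)
m=cv2.inRange(cv2.cvtColor(g,cv2.COLOR_BGR2HSV),(12,130,60),(28,255,255))[192:232,253:293]
c=max(cv2.findContours(m,0,1)[0],key=len); e=cv2.fitEllipse(cv2.convexHull(c)); print(e)
o2,d2=ray(t,e[0][0]+253,e[0][1]+192)
A=np.c_[d1,-d2]; k=np.linalg.lstsq(A,o2-o1,rcond=None)[0]; print(o1+k[0]*d1,o2+k[1]*d2)
print(atz(t,e[0][0]+253,e[0][1]+192,.006), np.array(p['mount']).round(3))
s=readout.observe();Rm=R.from_rotvec(s['ee_rot']).as_matrix(); print(Rm.T@(np.array([.5635,.0013,.08])-s['position']))
E
```

```text
[array([0.461, 0.044, 0.15 ]), array([0.488, 0.06 , 0.15 ]), array([0.516, 0.089, 0.15 ]), array([0.531, 0.118, 0.15 ]), array([0.543, 0.158, 0.15 ])]
[array([0.469, 0.051, 0.2  ]), array([0.485, 0.06 , 0.2  ]), array([0.501, 0.078, 0.2  ]), array([0.51 , 0.095, 0.2  ]), array([0.517, 0.119, 0.2  ])]
top [array([0.426, 0.249, 0.15 ]), array([0.422, 0.236, 0.2  ])] [array([0.434, 0.036, 0.15 ]), array([0.429, 0.031, 0.2  ])] [array([0.527, 0.143, 0.15 ]), array([0.519, 0.135, 0.2  ])]
((19.600292205810547, 18.0351505279541), (22.19080924987793, 22.816425323486328), 171.77288818359375)
[ 0.56762762 -0.00166186 -0.00687769] [ 0.56822716 -0.0013566  -0.00675861]
[ 0.56603087 -0.00201974  0.006     ] [[-0.    -0.962 -0.275  0.074]
 [ 1.    -0.    -0.001  0.001]
 [ 0.001 -0.275  0.962 -0.093]
 [ 0.     0.     0.     1.   ]]
[-0.02742437 -0.01479566  0.10047154]
```

Converted, -0.027 m is -0.54, -0.015 m is -0.3, -0.15 rad is -0.75.

```bash
echo '[[-0.54, -0.3, 0, 0, 0.6], [0, 0, 0.4, -0.75, 0.6], [0, 0, 0.6, -0.75, 0.6], [0, 0, 0, 0, 0.6], [0, 0, 0, 0, 0.6]]' > mv.in && python3 -m creep mv.in >/dev/null
python3 - <<'E'
from h import *
p=shot('wrist'); cv2.imwrite('pics/w3.png',p['image'])
s=readout.observe();print(s['position'],s['clock'],s['joints'].round(2) if hasattr(s['joints'],'round') else s['joints']);Rm=R.from_rotvec(s['ee_rot']).as_matrix();print(Rm.round(3))
for e in brass(p,(.5635,.0013,.006)): print(e,atz(p,*e[0],0.006,True))
hsv=cv2.cvtColor(p['image'],cv2.COLOR_BGR2HSV); 
E
```

```text
[0.56232    0.00095204 0.12981509] 4.25 [-0.26  0.53  0.22  1.91 -0.17  0.72  1.46]
[[-0.985  0.172  0.001]
 [ 0.172  0.985  0.   ]
 [-0.001  0.    -1.   ]]
((322.1523742675781, 263.3703918457031), (83.57613372802734, 86.57935333251953), 90.46324157714844) [0.56397345 0.00084456 0.006     ]
```

View pics/w3.png

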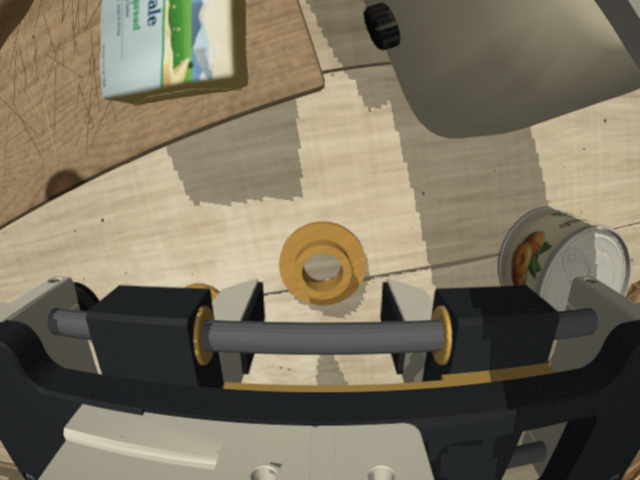

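```bash
echo '[[-0.02, 0, 0.6, 0, 0.6], [0, 0, 0.52, 0, 0.6], [0, 0, 0, 0, 0.6], [0, 0, 0, 0, 0.2], [0, 0, 0, 0, 0.2], [0, 0, 0, 0, 0.2]]' > mv.in && python3 -m creep mv.in 25; echo '[[0, 0, 0, 0, 0.2], [0, 0, -0.4, 0, 0.2], [0, 0, -0.8, 0, 0.2], [0, 0, -0.8, 0, 0.2], [0, 0, 0, 0, 0.2], [0, 0, 0, 0, 0.2]]' > mv.in && python3 -m creep mv.in 
python3 - <<'E'
from h import *
p=shot('wrist'); cv2.imwrite('pics/w4.png',p['image'])
for n in ['knob','shaft_tip']:
    for q in find(p,n): print(n,q,proj(p,q[1],True).round())
E
```

```text
clock: 4.85
position: [0.5637, 0.0009, 0.0741]
ee_rot: [0.265, 3.128, 0.001]
force: [0.3, -0.4, -0.1]
width: 0.387
gripper_force: 0.0
clock: 5.45
position: [0.5632, 0.0009, 0.1736]
ee_rot: [0.265, 3.128, 0.001]
force: [-0.4, -0.6, -1.6]
width: 0.354
gripper_force: 25.0
knob (0.78, array([ 0.5697, -0.1902,  0.024 ])) [ 94. 291.]
```

```bash
echo '[[-0.08, -0.6, -0.3, 0, 0.2], [-0.08, -0.9, -0.3, 0, 0.2], [-0.08, -0.9, 0, 0, 0.2], [-0.08, -0.9, 0, 0, 0.2], [-0.08, -0.9, 0, 0, 0.2], [-0.08, -0.9, 0, 0, 0.2], [-0.08, -0.9, 0, 0, 0.2], [-0.08, -0.9, 0, 0, 0.2], [0, -0.72, 0, 0, 0.2], [0, 0, 0, 0, 0.2]]' > mv.in && python3 -m creep mv.in; echo '[[0, 0, 0, 0, 0.2], [0, 0, 0, 0, 0.2], [0, 0, 0, 0, 0.2]]' > mv.in && python3 -m creep mv.in >/dev/null
python3 - <<'E'
from h import *
p=shot('wrist'); cv2.imwrite('pics/w5.png',p['image']);s=readout.observe();print(s['position'],s['clock'],s['joints'])
np.save('w5.npy',p['c2w'])
for n in ['shaft_tip','pocket']:
    for q in find(p,n): print(n,q,proj(p,q[1],True).round())
t=shot('top');cv2.imwrite('pics/top1.png',t['image'])
E
```

```text
clock: 6.6
position: [0.5265, -0.3868, 0.2009]
ee_rot: [-0.278, -3.126, 0.005]
force: [-0.5, 0.2, -0.7]
width: 0.357
gripper_force: 25.0
[ 0.5308344  -0.37853299  0.20215561] 6.95 [ 0.34794347  0.56604279  0.29084475  1.62286645 -0.18692457  0.9809154
  2.10437136]
shaft_tip (0.84, array([ 0.4754, -0.3858,  0.0837])) [292. 174.]
shaft_tip (0.73, array([ 0.5174, -0.3739,  0.1338])) [326. 270.]
pocket (0.94, array([ 0.4734, -0.4219,  0.0482])) [244. 176.]
pocket (0.74, array([ 0.4759, -0.3827,  0.0832])) [298. 174.]
```

View pics/w5.png

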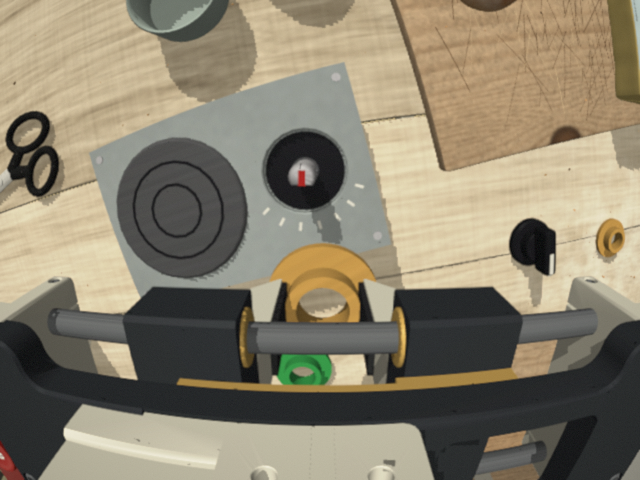

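```bash
python3 - <<'E'
from h import *
p=shot('wrist');im=p['image'];c=im[120:220,250:360]
hsv=cv2.cvtColor(c,cv2.COLOR_BGR2HSV)
m=(hsv[...,2]<75).astype(np.uint8); n,l,st,ce=cv2.connectedComponentsWithStats(m); i=1+st[1:,4].argmax()
cc=max(cv2.findContours((l==i).astype(np.uint8),0,1)[0],key=len);e=cv2.fitEllipse(cv2.convexHull(cc));print(e);u,v=e[0][0]+250,e[0][1]+120
print('recess rim z45',atz(p,u,v,.045,True))
red=((hsv[...,1]>120)&((hsv[...,0]<8)|(hsv[...,0]>172))&(hsv[...,2]>90)); ys,xs=np.nonzero(red); print('red',xs.min()+250,xs.max()+250,ys.min()+120,ys.max()+120)
P=np.array([atz(p,x+250,y+120,.083,True)[:2] for x,y in zip(xs,ys)]); d=np.linalg.svd(P-P.mean(0))[2][0]; print('dir',d,P.mean(0))
cv2.imwrite('pics/crop5.png',cv2.resize(im[145:205,270:340],(700,600),interpolation=3))
s=readout.observe();print(s['position'],s['clock'])
E
```

```text
((56.44552230834961, 49.67521667480469), (78.08704376220703, 78.68809509277344), 103.35832214355469)
recess rim z45 [ 0.47738253 -0.38064985  0.045     ]
red 299 307 171 185
dir [ 0.97264998 -0.23227575] [ 0.4791029  -0.38122807]
[ 0.53053278 -0.37954686  0.20262654] 7.15
```

View pics/crop5.png

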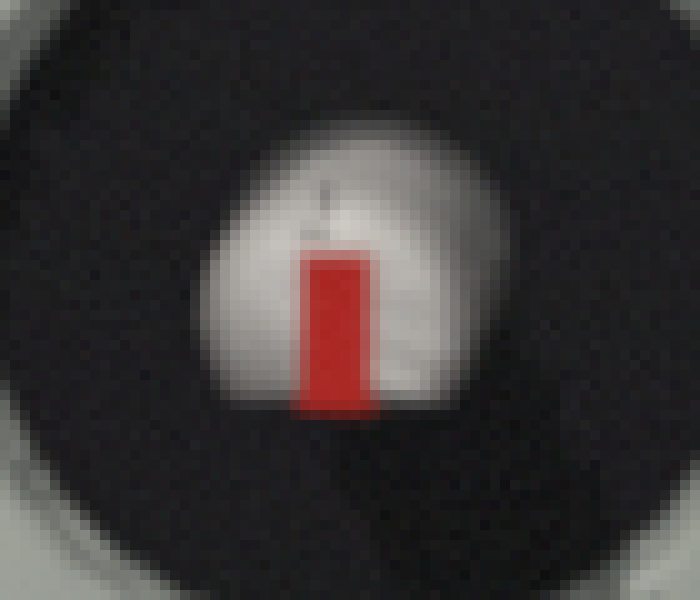

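```bash
cat >> h.py <<'E'
from scipy.optimize import least_squares
def circ(P,r=None):
    P=np.asarray(P)[:,:2]; f=lambda q:np.hypot(*(P-q[:2]).T)-(q[2] if r is None else r)
    x0=np.r_[P.mean(0),.03][:3 if r is None else 2]
    s=least_squares(f,x0,loss='soft_l1',f_scale=.0005); return s.x.round(5),np.sqrt((f(s.x)**2).mean()).round(5)
E
python3 - <<'E'
from h import *
p=shot('wrist');im=p['image'];hsv=cv2.cvtColor(im,cv2.COLOR_BGR2HSV);s=readout.observe();pos=s['position'];print(pos)
Rm=R.from_rotvec(s['ee_rot']).as_matrix()
m=np.zeros(im.shape[:2],np.uint8);m[120:220,250:360]=hsv[120:220,250:360,2]<75
n,l,st,ce=cv2.connectedComponentsWithStats(m); i=1+st[1:,4].argmax()
cc=max(cv2.findContours((l==i).astype(np.uint8),0,1)[0],key=len); cc=cv2.convexHull(cc)[:,0]
for z in (.043,.045,.047): print('rim',z,circ([atz(p,u,v,z,True) for u,v in cc]))
b=cv2.inRange(hsv,(12,90,50),(28,255,255));A=[]
for u in range(282,372,2):
    v=np.nonzero(b[235:285,u])[0]
    if len(v): A.append((u,235+v[0]))
print(A[:3],A[-3:])
for dz in (.072,.074,.076):
    z=pos[2]-dz; P=np.array([atz(p,u,v-.5,z,True) for u,v in A])
    c,e=circ(P,.027); cf,ef=circ(P); print('collar',dz,c,e,cf,ef,'tool',Rm.T@(np.r_[c,z]-pos))
for u,v in [(303.5,170.5)]: print('tip',atz(p,u,v,.083,True))
E
```

```text
[ 0.53046394 -0.37970875  0.20265035]
rim 0.043 (array([ 0.47775, -0.38097,  0.02684]), np.float64(0.00016))
rim 0.045 (array([ 0.47759, -0.38086,  0.02662]), np.float64(0.00015))
rim 0.047 (array([ 0.47743, -0.38074,  0.02641]), np.float64(0.00015))
[(282, np.int64(259)), (284, np.int64(257)), (286, np.int64(256))] [(366, np.int64(263)), (368, np.int64(266)), (370, np.int64(269))]
collar 0.072 [ 0.53182 -0.3794 ] 0.00017 [ 0.53189 -0.37941  0.02707] 0.00017 tool [-0.001271    0.00052742  0.07200028]
collar 0.074 [ 0.53236 -0.37945] 0.00018 [ 0.53279 -0.37957  0.02739] 0.00017 tool [-0.00181135  0.00056842  0.07400039]
collar 0.076 [ 0.53291 -0.37952] 0.0002 [ 0.53368 -0.37972  0.02772] 0.00018 tool [-0.00236491  0.00059137  0.0760005 ]
tip [ 0.47455054 -0.38048811  0.083     ]
```

Converted, 0.0269 m is 0.538, 0.02 m is 0.4.

```bash
echo '[[0.538, -0.106, 0, 0, 0.2], [0.538, -0.108, 0, 0, 0.2], [0, 0, 0.4, 0, 0.2], [0, 0, 0.28, 0, 0.2], [0, 0, 0, 0, 0.2], [0, 0, 0, 0, 0.2], [0, 0, 0, 0, 0.2]]' > mv.in && python3 -m creep mv.in
python3 - <<'E'
from h import *
s=readout.observe();print(s['position'])
p=shot('wrist');im=p['image'];cv2.imwrite('pics/w6.png',im)
cv2.imwrite('pics/w6c.png',cv2.resize(im[180:380,200:440],(720,600),interpolation=3))
E
```

```text
clock: 7.9
position: [0.4763, -0.3817, 0.169]
ee_rot: [0.264, 3.13, -0.001]
force: [0.6, 0.5, -0.4]
width: 0.357
gripper_force: 25.0
[ 0.47626182 -0.38171516  0.16900796]
```

View pics/w6c.png

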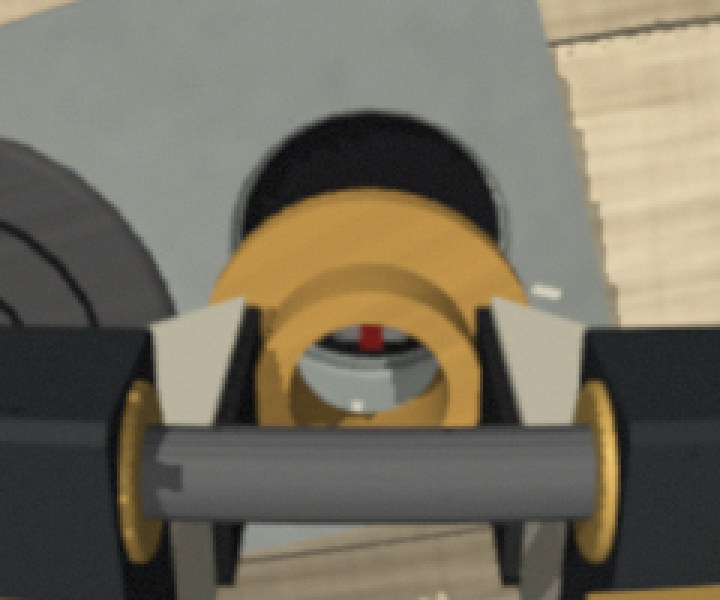

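```bash
python3 - <<'E'
from h import *
p=shot('wrist');im=p['image'];hsv=cv2.cvtColor(im,cv2.COLOR_BGR2HSV);s=readout.observe();pos=s['position'];print(pos)
Rm=R.from_rotvec(s['ee_rot']).as_matrix()
b=cv2.inRange(hsv,(12,90,50),(28,255,255));A=[];B=[]
for u in range(276,374,2):
    v=np.nonzero(b[235:282,u])[0]
    if len(v): A.append((u,235+v[0]))
for th in (60,110):
  B=[]
  for u in range(288,362,2):
    v=np.nonzero(hsv[205:245,u,2]<th)[0]
    if len(v): B.append((u,205+v[0]))
  for z in (.039,.045): 
    P=[atz(p,u,v-.5,z,True) for u,v in B]; print('rim',th,z,circ(P),circ(P,.0285),B[0],B[-1])
for dz in (.073,.074,.075):
    z=pos[2]-dz; P=np.array([atz(p,u,v-.5,z,True) for u,v in A])
    c,e=circ(P,.027); cf,ef=circ(P); print('collar',dz,c,e,cf,ef)
E
```

```text
[ 0.47604235 -0.38181176  0.16908772]
rim 60 0.039 (array([ 0.47883, -0.38126,  0.02775]), np.float64(0.00017)) (array([ 0.4279 , -0.37133]), np.float64(0.00591)) (288, np.int64(235)) (360, np.int64(237))
rim 60 0.045 (array([ 0.4768 , -0.38092,  0.027  ]), np.float64(0.00017)) (array([ 0.42644, -0.37112]), np.float64(0.00571)) (288, np.int64(235)) (360, np.int64(237))
rim 110 0.039 (array([ 0.48009, -0.3814 ,  0.02973]), np.float64(0.00019)) (array([ 0.42692, -0.37183]), np.float64(0.00557)) (288, np.int64(232)) (360, np.int64(234))
rim 110 0.045 (array([ 0.47803, -0.38106,  0.02893]), np.float64(0.00018)) (array([ 0.4255 , -0.37161]), np.float64(0.00537)) (288, np.int64(232)) (360, np.int64(234))
collar 0.073 [ 0.4771  -0.38164] 0.0002 [ 0.47638 -0.38146  0.02634] 0.00017
collar 0.074 [ 0.47737 -0.38167] 0.00019 [ 0.47682 -0.38154  0.0265 ] 0.00017
collar 0.075 [ 0.47763 -0.38171] 0.00018 [ 0.47726 -0.38161  0.02666] 0.00017
```

```bash
echo '[[-0.006, 0.014, 0.4, 0, 0.2], [0, 0, 0.46, 0, 0.2], [0, 0, 0, 0, 0.2], [0, 0, 0, 0, 0.2]]' > mv.in && python3 -m creep mv.in; echo '[[0, 0, 0.12, 0, 0.2], [0, 0, 0.06, 0, 0.2], [0, 0, 0, 0, 0.2]]' > mv.in && python3 -m creep mv.in
python3 - <<'E'
from h import *
p=shot('wrist');im=p['image'];cv2.imwrite('pics/w7.png',im)
E
```

```text
clock: 8.4
position: [0.4759, -0.3811, 0.1259]
ee_rot: [-0.265, -3.13, -0.0]
force: [0.4, -0.6, -1.5]
width: 0.361
gripper_force: 25.0
clock: 8.7
position: [0.4758, -0.381, 0.1166]
ee_rot: [0.265, 3.13, 0.0]
force: [-0.6, -0.7, -0.8]
width: 0.357
gripper_force: 25.0
```

```bash
echo '[[0, 0, 0.05, 0, 0.2], [0, 0, 0.02, 0, 0.2], [0, 0, 0, 0, 0.2]]' > mv.in && python3 -m creep mv.in; echo '[[0, 0, 0, 0, 0.5], [0, 0, 0, 0, 0.55], [0, 0, 0, 0, 0.55], [0, 0, 0, 0, 0.55]]' > mv.in && python3 -m creep mv.in
python3 - <<'E'
from h import *
p=shot('wrist');im=p['image'];cv2.imwrite('pics/w8.png',im)
cv2.imwrite('pics/w8c.png',cv2.resize(im[180:380,200:440],(720,600),interpolation=3))
E
```

```text
clock: 9.05
position: [0.4759, -0.381, 0.1131]
ee_rot: [0.265, 3.13, 0.0]
force: [0.1, 0.5, 0.2]
width: 0.36
gripper_force: 25.0
clock: 9.45
position: [0.4758, -0.381, 0.113]
ee_rot: [0.265, 3.13, -0.0]
force: [-0.5, 0.0, 0.3]
width: 0.547
gripper_force: 0.0
```

View pics/w8c.png

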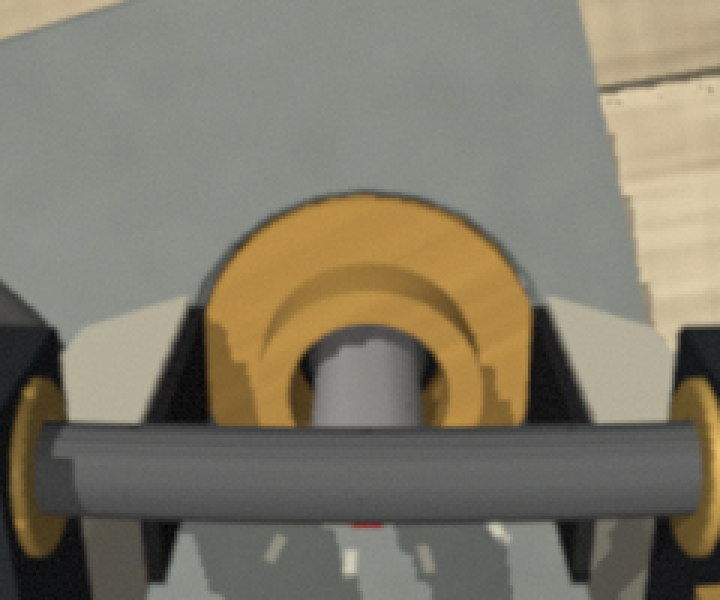

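```bash
echo '[[0, 0, -0.7, 0, 0.55], [0, 0, -0.9, 0, 0.6], [-0.24, 0.8, -0.4, 0, 0.6], [-0.24, 0.814, 0, 0, 0.6], [-0.24, 0.814, 0, 0, 0.6], [-0.24, 0.814, 0, 0, 0.6], [-0.24, 0.814, 0.4, 0, 0.6], [0, 0, 0.4, 0, 0.6], [0, 0, 0, 0, 0.6], [0, 0, 0, 0, 0.6]]' > mv.in && python3 -m creep mv.in
python3 - <<'E'
from h import *
s=readout.observe();print(s['position'],s['joints'],R.from_rotvec(s['ee_rot']).as_matrix().round(3))
p=shot('wrist');im=p['image'];cv2.imwrite('pics/w9.png',im)
for q in find(p,'knob'): print(q,proj(p,q[1],True))
cv2.imwrite('pics/w9c.png',cv2.resize(im[180:330,220:420],(800,600),interpolation=3))
E
```

```text
clock: 10.5
position: [0.5685, -0.1922, 0.1732]
ee_rot: [-0.267, -3.129, 0.001]
force: [-0.6, 0.0, 1.0]
width: 0.603
gripper_force: 0.0
[ 0.56850609 -0.19222421  0.17320962] [ 0.05163165  0.52099922  0.26554509  1.785623   -0.17225093  0.85836877
  1.79735424] [[-0.986  0.169 -0.001]
 [ 0.169  0.986 -0.001]
 [ 0.001 -0.001 -1.   ]]
(0.6, array([ 0.5709, -0.1921,  0.0244])) [322.63628969 251.29053306]
```

View pics/w9c.png

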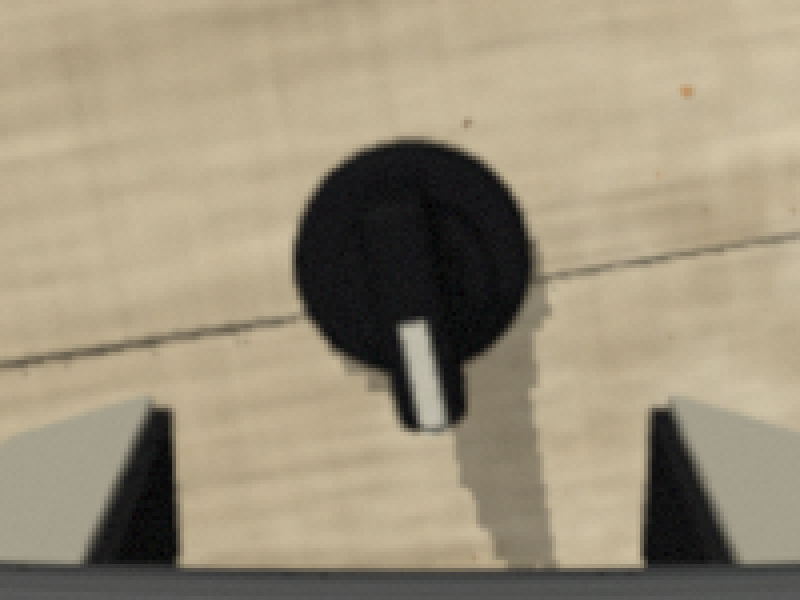

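```bash
python3 - <<'E'
from h import *
p=shot('wrist');im=p['image'];hsv=cv2.cvtColor(im,cv2.COLOR_BGR2HSV);s=readout.observe();pos=s['position']
Rm=R.from_rotvec(s['ee_rot']).as_matrix()
B=[]
for u in range(298,350,2):
    v=np.nonzero(hsv[200:245,u,2]<60)[0]
    if len(v): B.append((u,200+v[0]))
for z in (0,.008): P=[atz(p,u,v-.5,z,True) for u,v in B]; print('skirt',z,circ(P),circ(P,.022))
w=((hsv[255:290,312:340,2]>120)&(hsv[255:290,312:340,1]<40)).astype(np.uint8)
n,l,st,ce=cv2.connectedComponentsWithStats(w);i=1+st[1:,4].argmax();ys,xs=np.nonzero(l==i)
P=np.array([atz(p,x+312,y+255,.040,True)[:2] for x,y in zip(xs,ys)]);d=np.linalg.svd(P-P.mean(0))[2][0]; d*=np.sign(d[0])
print(st[i],'line mean',P.mean(0),'dir',d,np.degrees(np.arctan2(d[1],d[0])),'ends',np.ptp((P-P.mean(0))@d))
print('tool -x dir',np.degrees(np.arctan2(-Rm[1,0],-Rm[0,0])), pos)
E
```

```text
skirt 0 (array([ 0.57213, -0.19224,  0.02114]), np.float64(0.00018)) (array([ 0.57311, -0.19237]), np.float64(0.00024))
skirt 0.008 (array([ 0.56986, -0.19186,  0.02051]), np.float64(0.00018)) (array([ 0.57156, -0.19207]), np.float64(0.00032))
[  9   4  11  28 176] line mean [ 0.58140385 -0.19208447] dir [0.99967195 0.02561236] 1.4676408437478037 ends 0.019448005208152257
tool -x dir -9.811368275322323 [ 0.56907339 -0.19286613  0.17421577]
```

Converted, -0.0027 m is -0.054, 0.0012 m is 0.024, -0.1 rad is -0.5.

```bash
echo '[[-0.054, 0.024, 0.4, -0.5, 0.6], [0, 0, 0.66, -0.485, 0.5], [0, 0, 0.66, 0, 0.5], [0, 0, 0, 0, 0.5], [0, 0, 0, 0, 0.5], [0, 0, 0, 0, 0.05], [0, 0, 0, 0, 0.05], [0, 0, 0, 0, 0.05], [0, 0, 0, 0, 0.05]]' > mv.in && python3 -m creep mv.in 40; echo '[[0, 0, 0, 0, 0.05], [0, 0, -0.4, 0, 0.05], [0, 0, -0.8, 0, 0.05], [0, 0, -0.8, 0, 0.05], [0, 0, 0, 0, 0.05], [0, 0, 0, 0, 0.05]]' > mv.in && python3 -m creep mv.in
python3 - <<'E'
from h import *
s=readout.observe();pos=s['position'];Rm=R.from_rotvec(s['ee_rot']).as_matrix();print(pos,np.degrees(np.arctan2(-Rm[1,0],-Rm[0,0])))
p=shot('wrist');im=p['image'];cv2.imwrite('pics/w10.png',im);hsv=cv2.cvtColor(im,cv2.COLOR_BGR2HSV)
B=[]
for u in range(290,356,2):
    v=np.nonzero(hsv[225:290,u,2]<60)[0]
    if len(v): B.append((u,225+v[0]))
print(B[::8])
for dz in (.086,.088,.09):
    z=pos[2]-dz;P=[atz(p,u,v-.5,z,True) for u,v in B]; a=circ(P,.022); print(dz,circ(P),a,Rm.T@(np.r_[a[0],z]-pos))
E
```

```text
clock: 11.55
position: [0.5723, -0.1904, 0.0878]
ee_rot: [-0.044, 3.14, -0.0]
force: [-0.1, 0.7, -0.3]
width: 0.204
gripper_force: 0.0
clock: 12.15
position: [0.5723, -0.1904, 0.1879]
ee_rot: [-0.044, 3.139, -0.0]
force: [-0.7, 0.3, -0.4]
width: 0.134
gripper_force: 40.0
[ 0.57230758 -0.1904379   0.18791258] 1.6179690267741078
[(290, np.int64(257)), (306, np.int64(246)), (322, np.int64(243)), (338, np.int64(245)), (354, np.int64(256))]
0.086 (array([ 0.57199, -0.18997,  0.02154]), np.float64(0.00013)) (array([ 0.5725 , -0.18995]), np.float64(0.00015)) [-3.48186007e-05  5.08368185e-04  8.60000896e-02]
0.088 (array([ 0.57281, -0.18995,  0.02178]), np.float64(0.00014)) (array([ 0.57305, -0.18994]), np.float64(0.00014)) [-0.0005809   0.00050344  0.08800118]
0.09 (array([ 0.57363, -0.18993,  0.02202]), np.float64(0.00014)) (array([ 0.57361, -0.18993]), np.float64(0.00014)) [-0.00113697  0.00049823  0.0900023 ]
```

Careful with the scale: shifts go in shares of 50 mm and turns go in units of 0.2 rad. That gives: -0.0401 m is -0.802, -0.012 m is -0.24, 0.1145 rad is 0.5725.

```bash
echo '[[0.188, -0.802, -0.24, 0, 0.05], [0.188, -0.802, 0, 0, 0.05], [0.188, -0.802, 0, 0, 0.05], [0.188, -0.802, 0, 0, 0.05], [0.188, -0.802, 0, 0, 0.05], [0, 0, 0, 0.5725, 0.05], [0, 0, 0, 0.5725, 0.05], [0, 0, 0, 0, 0.05], [0, 0, 0, 0, 0.05], [0, 0, 0, 0, 0.05]]' > mv.in && python3 -m creep mv.in
python3 - <<'E'
from h import *
s=readout.observe();pos=s['position'];Rm=R.from_rotvec(s['ee_rot']).as_matrix();print(pos,np.degrees(np.arctan2(-Rm[1,0],-Rm[0,0])),s['joints'][6])
p=shot('wrist');im=p['image'];cv2.imwrite('pics/w11.png',im);np.savez('w11.npz',c=p['c2w'],k=[p['fx'],p['fy'],p['cx'],p['cy']],pos=pos,R=Rm)
u,v=map(int,proj(p,(.4778,-.381,.075),True));print(u,v)
cv2.imwrite('pics/w11c.png',cv2.resize(im[v-50:v+50,u-60:u+60],(720,600),interpolation=3))
E
```

```text
clock: 13.2
position: [0.5305, -0.3916, 0.1983]
ee_rot: [-0.31, -3.125, -0.001]
force: [0.7, 0.2, -0.9]
width: 0.13
gripper_force: 40.0
[ 0.53054012 -0.39163287  0.19831348] -11.323490517907317 2.094631437153344
321 172
```

View pics/w11c.png

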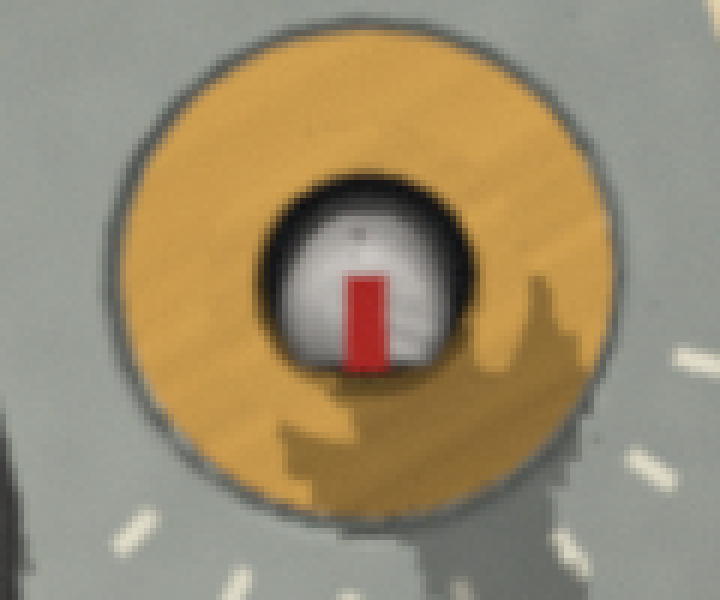

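```bash
python3 - <<'E'
from h import *
p=shot('wrist');im=p['image'];hsv=cv2.cvtColor(im,cv2.COLOR_BGR2HSV);s=readout.observe();pos=s['position'];Rm=R.from_rotvec(s['ee_rot']).as_matrix();print(pos)
b=np.zeros(im.shape[:2],np.uint8);b[120:225,260:385]=cv2.inRange(hsv,(12,90,40),(28,255,255))[120:225,260:385]
c=cv2.convexHull(max(cv2.findContours(b,0,1)[0],key=len))[:,0]
a=circ([atz(p,u,v,.045,True) for u,v in c]);print('collar',a)
d=np.zeros_like(b);d[120:225,260:385]=hsv[120:225,260:385,2]<70
t=[atz(p,321-60+x/6-.5,172-50+y/6-.5,z,True).round(4) for x,y,z in [(367,275,.083),(280,300,.080),(455,300,.080),(367,372,.080)]];print('tip',t)
for dz in (.087,.088):
    B=[]
    for u in range(290,356,2):
        v=np.nonzero(hsv[228:290,u,2]<60)[0]
        if len(v): B.append((u,228+v[0]))
    z=pos[2]-dz;k=circ([atz(p,u,v-.5,z,True) for u,v in B],.022);print('knob',k,B[0],B[16],Rm.T@np.r_[a[0][:2]-k[0],0])
E
```

```text
[ 0.53061506 -0.39187256  0.1987844 ]
collar (array([ 0.4773 , -0.38083,  0.02721]), np.float64(8e-05))
tip [array([ 0.4745, -0.3803,  0.083 ]), array([ 0.4754, -0.3889,  0.08  ]), array([ 0.4787, -0.3726,  0.08  ]), array([ 0.4839, -0.3822,  0.08  ])]
knob (array([ 0.5308 , -0.39116]), np.float64(0.00014)) (290, np.int64(257)) (322, np.int64(243)) [ 5.44863658e-02 -4.41109041e-04  1.63605511e-05]
knob (array([ 0.53107, -0.39121]), np.float64(0.00014)) (290, np.int64(257)) (322, np.int64(243)) [ 5.47609224e-02 -4.45425890e-04  1.64424868e-05]
```

Converted, 0.0273 m is 0.546, 0.027 m is 0.54.

```bash
echo '[[0.54, -0.004, 0, 0, 0.05], [0.546, -0.004, 0, 0, 0.05], [0, 0, 0.3, 0, 0.05], [0, 0, 0.24, 0, 0.05], [0, 0, 0, 0, 0.05], [0, 0, 0, 0, 0.05]]' > mv.in && python3 -m creep mv.in;echo '[[0, 0, 0.04, 0, 0.05], [0, 0, 0.04, 0, 0.05], [0, 0, 0, 0, 0.05]]' > mv.in && python3 -m creep mv.in | head -4;echo '[[0, 0, 0.04, 0, 0.05], [0, 0, 0.02, 0, 0.05], [0, 0, 0, 0, 0.05]]' > mv.in && python3 -m creep mv.in | head -4
```

```text
clock: 13.9
position: [0.4778, -0.3815, 0.1718]
ee_rot: [-0.313, -3.126, -0.001]
force: [-0.5, 0.3, -0.5]
width: 0.125
gripper_force: 40.0
clock: 14.2
position: [0.4774, -0.3817, 0.1679]
ee_rot: [-0.315, -3.126, -0.0]
force: [0.3, 0.7, -1.0]
clock: 14.5
position: [0.4774, -0.3817, 0.1649]
ee_rot: [0.315, 3.126, 0.0]
force: [-0.5, -0.6, 0.1]
```

Converted, 0.002 m is 0.04.

```bash
echo '[[0, 0, 0.04, 0, 0.05], [0, 0, 0.04, 0, 0.05], [0, 0, 0.04, 0, 0.05], [0, 0, 0, 0, 0.05]]' > mv.in && python3 -m creep mv.in | head -4;echo '[[0, 0, 0.04, 0, 0.05], [0, 0, 0.04, 0, 0.05], [0, 0, 0.04, 0, 0.05], [0, 0, 0, 0, 0.05]]' > mv.in && python3 -m creep mv.in
```

```text
clock: 14.9
position: [0.4774, -0.3817, 0.1587]
ee_rot: [-0.315, -3.126, -0.0]
force: [1.3, 0.6, -1.1]
clock: 15.3
position: [0.4774, -0.3818, 0.153]
ee_rot: [0.315, 3.125, -0.0]
force: [0.1, 0.6, 3.8]
width: 0.125
gripper_force: 40.0
```

```bash
echo '[[0, 0, 0.03, 0, 0.05], [0, 0, 0.03, 0, 0.05], [0, 0, 0.03, 0, 0.05], [0, 0, 0, 0, 0.05], [0, 0, 0, 0, 0.05]]' > mv.in && python3 -m creep mv.in; echo '[[0, 0, 0.01, 0, 0.05], [0, 0, 0, 0, 0.05]]' > mv.in && python3 -m creep mv.in; echo '[[0, 0, 0, 0, 0.05]]' > mv.in && python3 -m creep mv.in
python3 - <<'E'
from h import *
p=shot('wrist');im=p['image'];cv2.imwrite('pics/w12.png',im)
E
```

```text
clock: 15.8
position: [0.4774, -0.3818, 0.1487]
ee_rot: [0.315, 3.125, -0.0]
force: [-0.8, 0.7, 5.6]
width: 0.128
gripper_force: 40.0
clock: 16.0
position: [0.4774, -0.3818, 0.1482]
ee_rot: [0.315, 3.125, -0.0]
force: [0.6, 0.5, 5.1]
width: 0.125
gripper_force: 40.0
clock: 16.1
position: [0.4774, -0.3818, 0.1482]
ee_rot: [0.315, 3.125, -0.0]
force: [-0.1, 1.1, 6.2]
width: 0.129
gripper_force: 40.0
```

View pics/w12.png

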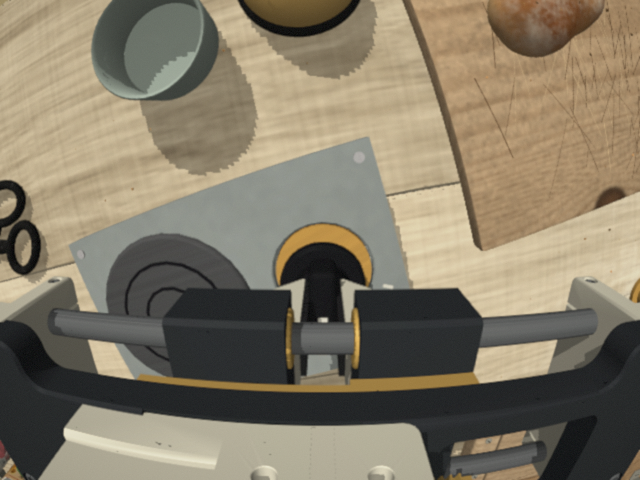

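```bash
for i in 1; do echo '[[0, 0, 0.01, 0, 0.05], [0, 0, 0, 0, 0.05]]' > mv.in && python3 -m creep mv.in|sed -n 2,4p; echo '[[0, 0, 0, 0, 0.05]]' > mv.in && python3 -m creep mv.in|sed -n 4p; echo '[[0, 0, 0.01, 0, 0.05], [0, 0, 0, 0, 0.05]]' > mv.in && python3 -m creep mv.in|sed -n 2,4p;echo '[[0, 0, 0, 0, 0.05]]' > mv.in && python3 -m creep mv.in|sed -n 4p;echo '[[0, 0, 0, 0, 0.05]]' > mv.in && python3 -m creep mv.in|sed -n 4p; done
```

```text
position: [0.4774, -0.3818, 0.1477]
ee_rot: [0.315, 3.125, -0.0]
force: [-0.4, 0.7, 5.8]
force: [-0.4, 0.9, 6.0]
position: [0.4774, -0.3818, 0.1473]
ee_rot: [0.315, 3.125, -0.0]
force: [-1.6, 0.6, 5.6]
force: [-0.2, 0.9, 7.1]
force: [-0.2, 0.8, 6.4]
```

```bash
python3 -c "
from cell import workorder
print(workorder.sign_off())"
```

```text
the job is handed in; nothing more can be done
None
```

I handed the job in at about 16 s with the collar seated and released in the recess, and the knob on the D-shaft, still gripped at 40 N. I estimate the shaft is pressed in about 6–7 mm of its 8 mm, from tool height and force, since the joint can't be read directly; the sign-off returned no verdict.

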